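# Snap the film hanger onto the drying stand's ring

### The arm

A 6-joint arm with a two-finger parallel gripper is mounted at the origin on the work surface; the furniture and walls round the work are solid. World frame = base frame: x ahead of the robot, y to its left, z up, the work surface at z = 0. Lengths are in mm, angles in rad, forces in N, time in s.
With the tool pointing down it reaches from about 275 to 825 mm from the base axis. Payload 5.2 kg.
Tool frame: the origin (TCP) lies at the very end of the fingers, on their centre line; the grasp point (between the pads) lies 19 mm behind it; z points along the fingers, y is the line along which they close (so a half turn about z gives the same grasp; the last joint's range is limited). The gripper opens to 93 mm and grips with 3 to 60 N. Pads are 15 mm wide; open, the fingers measure 128 mm over their backs; the gripper's body (75 mm by 188 mm) begins 65 mm behind the grasp point.
Start: joints at [-1.462, 0.259, 1.535, -0, 1.348, -0.203], TCP at [168.746, -523.479, 218.653] pointing down, gripper open.
Joint ranges: [-3.14, 3.14], [-0.91, 2.08], [0.19, 2.58], [-1.22, 4.36], [0.22, 2.71], [-3.12, 3.12]. Speed limits (rad/s): [2.57, 2.57, 3.14, 3.14, 3.14, 3.14].

### API

Orientations are given as [roll, pitch, yaw] about the fixed x, y, z axes, in that order (R = Rz(yaw) Ry(pitch) Rx(roll)).
In Python, from bench import robot gives the robot as it stands. The module is installed in compiled form; this text tells all that it offers. Calls block until the motion is done:
- robot.move_ptp(position, orientation): joint-space move of the TCP to a pose.
- robot.move_linear(position, ori=None, speed=150, f_stop=None): straight line of the TCP; ori=None keeps the orientation; speed is the mean speed in mm/s. With f_stop (N) it stops when the force on the tool has changed by that much, and returns True; else False.
- robot.move_j(angles): joint-space move.
- robot.move_gripper(opening): opening from 0.0 (shut) to 1.0 (fully open); the grip force is fixed at half the most; returns when the fingers have stopped.
- robot.sleep(seconds).
- robot.inverse_kinematics(position, orientation): joint angles nearest the present ones, or None.
- robot.get_image(name): name is "scene" or "top" or "wrist"; returns a dict with "img" (400x640x3 uint8, blue, green, red), "fovy" (degrees; the focal length in pixels is half the picture's height over the tangent of half this angle, whatever the lens; pixels are square), "cx", "cy" (the principal point, pixels), "eye" and "orientation" of the camera in the world. Camera axes: x right, y down, z forward; pixel columns grow to the right and rows downward; lengths in mm; the calibration is good to about 2 mm. A picture is of the moment at which its call begins. There is no depth.
A pose or a line that the arm cannot do raises robot.MotionError and nothing moves.
- robot.hand_in(): hands the job in; it is judged then, once.
Readings, each from a call of its own:
- robot.current_t(): time.
- robot.current_qpos(): joint angles.
- robot.current_joint_vel(): joint speeds.
- robot.current_joint_efforts(): joint torques, N m.
- robot.current_tcp_pos(): TCP position.
- robot.current_eef_rot(): TCP orientation.
- robot.current_contact_force(): force on the tool from outside, world axes, zero at the start.
- robot.current_ft_torque(): the same for the moment, N m.
- robot.current_gripper_width(): opening from 0.0 (shut) to 1.0 (fully open).
- robot.current_finger_force(): force on a finger pad.
Only numpy, scipy, OpenCV 4.12 (cv2) and the standard library are available. Lean on these libraries where they do the work, as an engineer would, in place of code of your own. Each camera call takes 0.05 s, during which the arm holds its last target. There are 200 camera calls.

### The job

Pick up the steel film hanger by its black grip plate and press its open mouth gently down over the top bar of the ring on the drying stand until the bar pushes the sprung gate aside and the gate snaps fully shut beneath it. Do not force it: stop pressing once the gate has snapped, let go, and leave the hanger hanging upright from the ring by itself. Leave the other things on the worktop where they are.

Things in the scene. Friction and masses are not known exactly. Their poses are not given: they have to be found in the camera images.
- hanger: Loose snap hanger of plain steel, 125 mm tall, about 0.16 kg (0.11 to 0.21): an upside-down U standing upright on two feet. Origin: centre of its underside; z up, x across the mouth from leg to leg, y along the foot bars. Feet: two 8 mm bars along y, 67 mm long, at x = +-20 mm. Shoulder (crown): 44 mm in x, 22 mm in y, top 81 mm up. The black grip plate stands on it.
- hanger_grip (a point): Centre of the black grip plate, 103 mm above the hanger's underside, axes as the hanger's. The plate is 14 mm thick in x, 30 mm wide in y, from 81 to 125 mm up. Best gripped across its thickness with the fingertips just above the shoulder, which then bears on the fingertips when pressing down.
- hanger_seat (a point): Point in the mouth where the centre of the ring's top bar lies when the hanger hangs home: 67 mm above the underside; axes as the hanger's. The mouth opens downward, flares at the feet and is 20 mm wide (x = +-10 mm) from 20 mm up; the legs are 14 mm wide in y. It ends at the crown's hard inner face, 71 mm up.
- gate_mid (a point): Middle of the shut gate (does not swing with it), 42 mm above the underside; axes as the hanger's. The gate is a steel tongue 5 mm thick, 11 mm wide in y, pivoted on the leg at x = +10 mm, closing the mouth to the other leg; it opens only inward, up. The ring's bar meets it with the bar's centre 35 mm above the underside.
- gate (a joint): Angle of the sprung gate, rad: 0 shut, up to 1.35 swung up. Spring 0.04 N m when shut, plus 0.07 N m per rad. As the hanger is pressed down the bar swings the gate up (about 3 to 9 N, partly sideways) and clears its tip after 22 to 30 mm of travel: the gate then snaps back to 0 beneath the bar and the force drops. Some 3 to 6 mm further the bar meets the hard crown.
- stand: Drying stand, fixed to the worktop: round grey foot 90 mm wide, upright tube 14 mm wide and 55 mm high with clamp collar and thumb screw, in it an 8 mm rod with a steel D-ring. Origin: centre of the foot's underside; z up. The ring stands in the stand's y-z plane straight above the origin. Either side of the hanger may face either side of the ring.
- stand_axis (a point): Point on the stand's axis 157 mm above the worktop. The ring's top bar is straight, along the stand's y, 44 mm long, of 8 mm round steel; the opening under it is about 40 mm wide and 34 mm high. The rod is clamped at an unmeasured height: the bar's centre lies anywhere from 135 to 180 mm above the worktop, to be found by feel or by looking.
- marker: Bystander: felt marker lying flat, 16x128x14 mm, to be left alone.
- reel_steel: Bystander: steel wire film reel, 66 mm wide, 40 mm high, origin under its centre, to be left alone.
- tank_1: Bystander: stainless film tank, 70 mm wide, 91 mm high, origin under its centre, to be left alone.
- beaker: Bystander: clear plastic beaker, 71 mm wide, 88 mm high, origin under its centre, to be left alone.
Things that resemble listed ones, but are neither listed nor needed, are in the scene too. Leave any blue look-alike of the hanger alone. There is more than one size of the stand; the one meant has the size given above.

How it is judged:
By the outcome, as a careful person would: the job done as asked, in the order asked, and still so for the second after the job is handed in, with the robot touching nothing.
It also fails if it takes over 53 s, if anything falls off the work surface, if the arm or the gripper's body presses on something with over 40 N, if the wrist force passes 120 N, or if a joint passes its speed limit or range.

## Working session

There is one attempt and no reset: what is moved stays moved. The work goes in short steps, each a Python script; the robot and the scene stay as the last script left them, time stands still between calls to the robot, and variables do not carry over. Pictures are saved under pics/ and viewed, at most 10 in all, crops included, and the job is handed in when it is done.

```bash
mkdir -p pics
cat > h.py <<'E'
import numpy as np, cv2, pickle
from scipy.spatial.transform import Rotation as R
from bench import robot
def Rm(o):
    o=np.array(o); return o if o.shape==(3,3) else R.from_euler('xyz',o).as_matrix()
def snap(name,tag):
    d=robot.get_image(name); cv2.imwrite(f'pics/{tag}.png',d['img']); pickle.dump(d,open(f'pics/{tag}.pkl','wb')); return d
def load(tag): return pickle.load(open(f'pics/{tag}.pkl','rb'))
def ray(d,p):
    f=200/np.tan(np.radians(d['fovy'])/2)
    v=Rm(d['orientation'])@np.array([(p[0]-d['cx'])/f,(p[1]-d['cy'])/f,1.]); return np.array(d['eye'],float),v/np.linalg.norm(v)
def atz(d,p,z):
    e,v=ray(d,p); return e+v*(z-e[2])/v[2]
def tri(obs):
    A=np.zeros((3,3));b=np.zeros(3)
    for d,p in obs:
        e,v=ray(d,p);P=np.eye(3)-np.outer(v,v);A+=P;b+=P@e
    x=np.linalg.solve(A,b); return x,[float(np.linalg.norm((np.eye(3)-np.outer(v,v))@(x-e))) for e,v in (ray(d,p) for d,p in obs)]
def proj(d,X):
    f=200/np.tan(np.radians(d['fovy'])/2); c=Rm(d['orientation']).T@(np.array(X,float)-np.array(d['eye'])); return f*c[0]/c[2]+d['cx'],f*c[1]/c[2]+d['cy']
E
python3 - <<'E'
from h import *
for n in ['scene','top','wrist']:
    d=snap(n,n+'0'); print(n,{k:d[k] for k in d if k!='img'})
a=load('scene0')['img'];b=load('top0')['img']
print(robot.current_t(),robot.current_eef_rot())
E
```

```text
scene {'fovy': 46.66250950033097, 'cx': 319.82593318765134, 'cy': 191.90145873639995, 'eye': array([1145.88957936, -602.41250757,  790.749507  ]), 'orientation': array([-2.24123153,  0.01971522,  0.7159283 ])}
top {'fovy': 43.15376562336444, 'cx': 317.7046409600667, 'cy': 200.35110035348228, 'eye': array([ 478.3622131 ,   14.60428884, 1203.20478773]), 'orientation': array([-3.06684422, -0.00681284, -1.58624804])}
wrist {'fovy': 58.755205017626245, 'cx': 316.3854406720878, 'cy': 197.42413588153696, 'eye': array([ 247.14757893, -497.21056153,  384.53804342]), 'orientation': array([ 2.83932187e+00,  1.80846620e-03, -1.25972020e+00])}
0.15 [-3.14025514e+00 -2.27579971e-04  3.11806865e-01]
```

View pics/scene0.png

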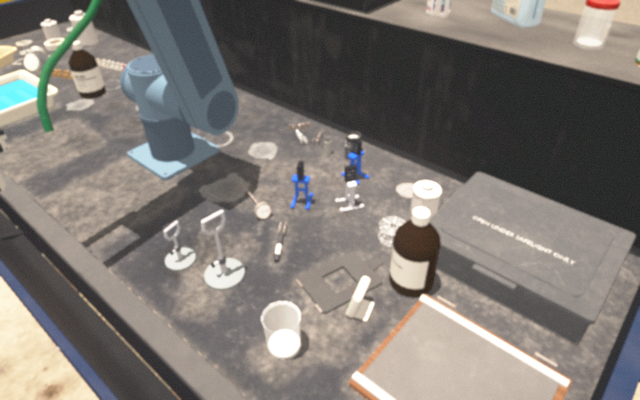

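View pics/top0.png

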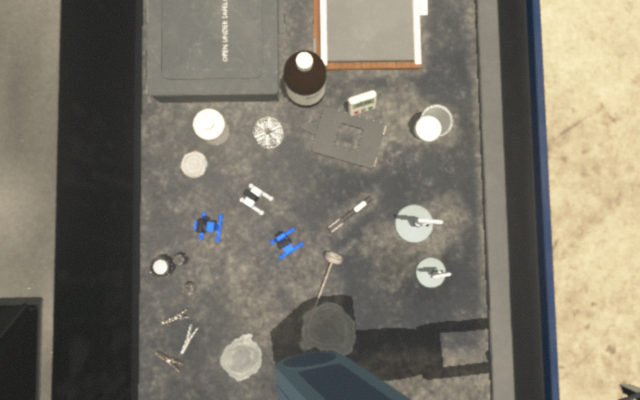

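The steel (white/grey) hanger is at top (256,197) / scene (350,190). The blue look-alikes are at top (208,226) and (287,243). The stands are at top (414,223), which is large, and (432,272), which is small. Next is a close crop to check the choice.

Run:
```python
from h import *
def crop(t,x,y,w,h,s): 
    return cv2.resize(load(t)['img'][y:y+h,x:x+w],None,fx=s,fy=s,interpolation=cv2.INTER_CUBIC)
A=crop('scene0',315,135,80,80,5);B=crop('top0',225,170,57,57,7)[:400,:400-1]
C=crop('scene0',190,200,80,40*2,5)
D=crop('top0',390,195,57,57,7)[:399,:399]
B=cv2.resize(crop('top0',225,170,50,37,8),(400,296));D=cv2.resize(crop('top0',395,205,50,37,8),(400,296))
A=crop('scene0',315,145,100,75,4)[:296];C=crop('scene0',190,205,100,75,4)[:296]
cv2.imwrite('pics/m1.png',np.vstack([np.hstack([A,B]),np.hstack([C,D])]))
```

```text
(no output)
```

View pics/m1.png

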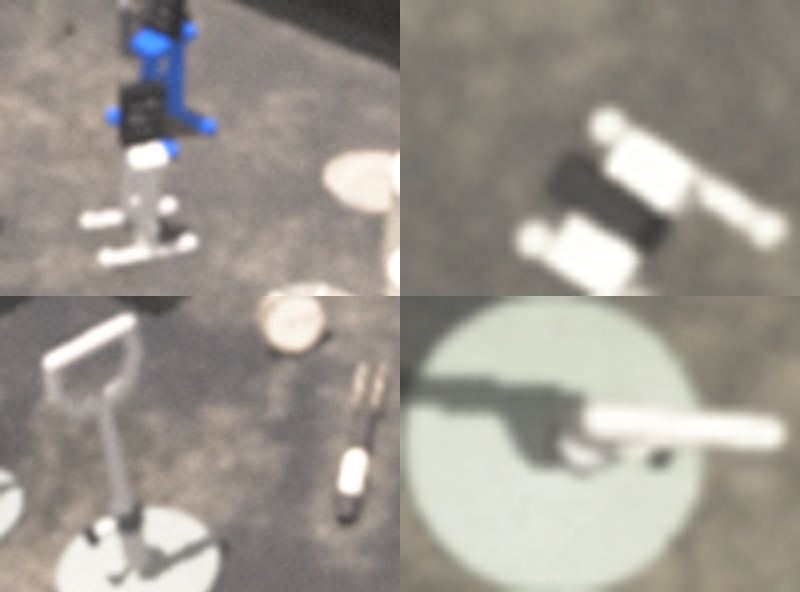

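The crop shows the steel hanger with its black plate (scene ~(351,173), top ~(251,195)) and, for the large stand, the bar ends at scene (201.8,221.5)/(222.8,211) and top (418.5,220.3)/(442.5,222.3).

Run:
```python
from h import *
s,t=load('scene0'),load('top0')
np.set_printoptions(precision=1,suppress=True)
print('bar-',tri([(s,(201.75,221.5)),(t,(442.5,222.25))]));print('bar+',tri([(s,(222.75,211)),(t,(418.5,220.25))]))
print('foot',atz(t,(414.1,223),3), 'small', atz(t,(432,272),3))
print('foot width',np.linalg.norm(atz(t,(395.5,223),3)-atz(t,(432.7,223),3)))
print('plate',tri([(s,(350.75,173.25)),(t,(250.9,195.25))]))
print('plate top',atz(t,(250.9,195.25),125))
def b(x,y): return (225+(x-400)/8,170+y/8)
def a(x,y): return (315+x/4,145+y/4)
for p in [(605,122),(770,228),(530,238)]: print('t foot end',atz(t,b(*p),4))
for p in [(85,220),(170,205),(103,257),(193,241)]: print('s foot end',atz(s,a(*p),4))
print('reel',atz(t,(269,132),20),'blue',atz(t,(208,226),60),atz(t,(287,243),60),'tank',atz(t,(209,124),91),'bottle',atz(t,(305,62),150),'marker',atz(t,(348,215),7))
```

```text
bar- (array([ 507.1, -246.4,  174.8]), [0.6418461740322783, 0.6418461740323336])
bar+ (array([ 512.3, -197.7,  172.9]), [1.023452542136271, 1.0234525421363865])
foot [ 510.8 -223.     3. ] small [ 394.6 -261.9    3. ]
foot width 88.46691924621724
plate (array([574.4, 151.9, 100.5]), [0.35505622013004606, 0.35505622012992255])
plate top [572.1 148.6 125. ]
t foot end [606.5 164.2   4. ]
t foot end [574.1 115.4   4. ]
t foot end [572.2 186.6   4. ]
s foot end [539.5 137.8   4. ]
s foot end [573.5 186.6   4. ]
s foot end [572.6 116.    4. ]
s foot end [607.9 166.3   4. ]
reel [730.9 118.   20. ] blue [509.6 253.7  60. ] [468.6  76.1  60. ] tank [735.7 245.2  91. ] bottle [853.2  28.7 150. ] marker [532.  -66.1   7. ]
```

Checks: the bar is 49 mm long with its ends and its centre is above the foot; the foot is 88 mm wide; the hanger foot corners form a 60×41 mm rectangle and the plate height is 100. All consistent. I'll pass over the stand and then the hanger with the wrist camera.

Run:
```python
from h import *
np.set_printoptions(precision=1,suppress=True)
o=lambda d:[np.pi,0,np.radians(d)]
robot.move_ptp([510,-222,310],o(83.9)); a=snap('wrist','w1')
robot.move_linear([510,-282,310],speed=200); b=snap('wrist','w1b')
robot.move_ptp([573.5,151.5,240],o(55.6)); c=snap('wrist','w2')
print(robot.current_t(),robot.current_qpos())
for d,X in [(a,[507,-246,174]),(a,[512,-198,174]),(b,[507,-246,174]),(b,[512,-198,174]),(c,[573.5,151.5,125])]: print(proj(d,X))
f=lambda i:cv2.resize(i,(400,250))
z=np.zeros((250,400,3),np.uint8)
cv2.imwrite('pics/m2.png',np.vstack([np.hstack([a['img'][:, 120:520],b['img'][:,120:520]]),np.hstack([f(c['img'])[:200],z[:200]])]))
```

```text
4.075 [ 0.1  0.3  1.4 -0.   1.4  0.7]
(np.float64(317.7434700805304), np.float64(210.91159566553205))
(np.float64(317.52453002076913), np.float64(158.0541062576026))
(np.float64(310.23260402273354), np.float64(144.9898371456134))
(np.float64(309.56834630439835), np.float64(85.56436629565778))
(np.float64(317.06210566956446), np.float64(191.58198365383328))
```

View pics/m2.png

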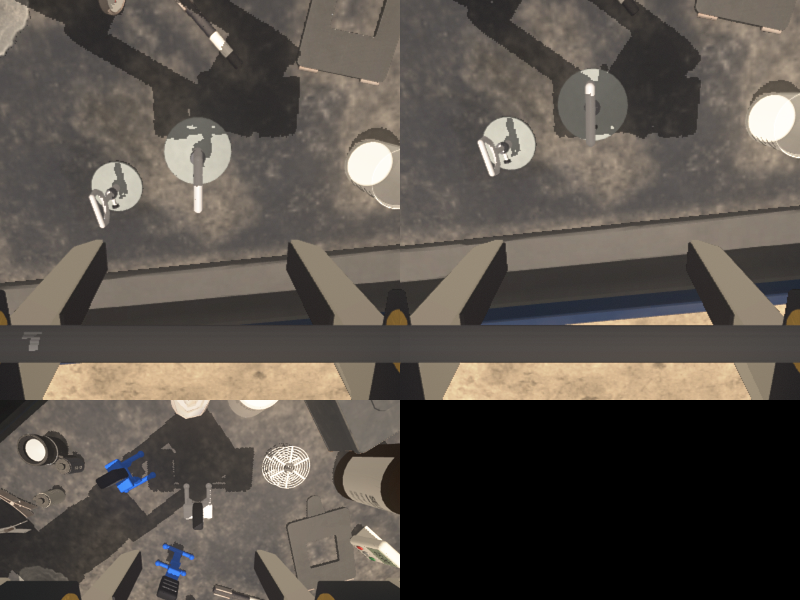

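View pics/w2.png

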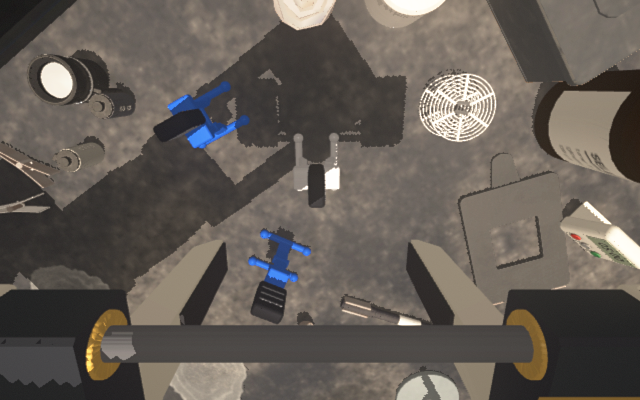

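The wrist views confirm it: the bar image is at x≈318 (y 154–213) in view 1 and x≈310 in view 2, as predicted. The hanger plate is at (317,188), with its feet square to the image. Now the grasp, with a slow lift.

Run:
```python
from h import *
np.set_printoptions(precision=2,suppress=True)
o=lambda d:[np.pi,0,np.radians(d)]
robot.move_gripper(0.6)
p=[574,152.5]
robot.move_linear(p+[120],speed=150)
print(robot.move_linear(p+[83],speed=50,f_stop=6),robot.current_tcp_pos())
robot.move_gripper(0.0)
print(robot.current_gripper_width()*93,robot.current_finger_force(),robot.current_contact_force(),robot.current_ft_torque())
robot.move_linear(p+[160],speed=80)
print(robot.current_gripper_width()*93,robot.current_contact_force())
robot.move_linear(p+[290],speed=150)
robot.move_ptp([510,-222,290],o(83.9))
print(robot.current_t(),robot.current_tcp_pos(),robot.current_contact_force(),robot.current_ft_torque())
s=snap('scene','s3');w=snap('wrist','w3')
for X in ([507,-246,174],[512,-198,174]): print(proj(w,X),proj(s,X))
u,v=map(int,proj(s,[510,-222,225]))
A=cv2.resize(s['img'][v-50:v+50,u-50:u+50],(400,400),interpolation=cv2.INTER_CUBIC)
cv2.imwrite('pics/m3.png',np.hstack([A,w['img'][:,120:520]])); print(u-50,v-50)
```

```text
False [574.23 152.53  83.18]
13.657674554914284 29.977777004241943 [ 0.14  0.54 -0.33] [-0.01 -0.06 -0.02]
14.059402961108686 [-0.11 -0.14 -1.37]
10.9833 [ 510.23 -221.21  289.79] [-0.07  0.26 -2.38] [-0.02 -0.1   0.01]
(np.float64(316.85550311525384), np.float64(220.90764443433602)) (np.float64(201.62196176363196), np.float64(221.65587622130204))
(np.float64(316.73264564131625), np.float64(165.17989535232675)) (np.float64(221.97675337764457), np.float64(210.61663632529354))
157 146
```

View pics/m3.png

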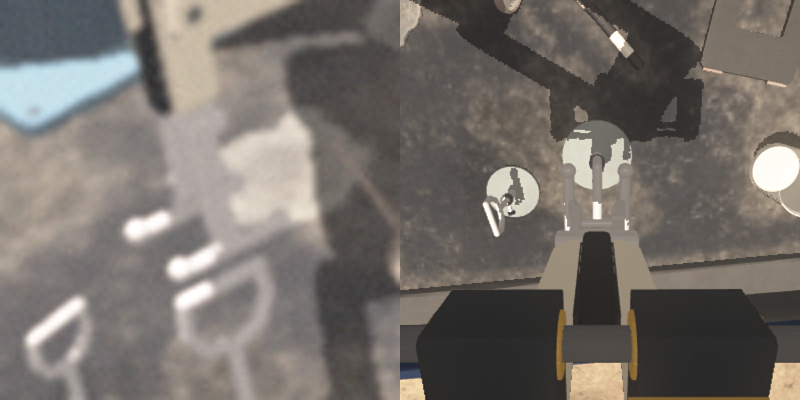

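The hanger is held upright. In the wrist view its legs (x 567/625, mid 596) straddle the bar (x 597). Now I'll lower it and press in 1 mm steps, watching the force.

Run:
```python
from h import *
np.set_printoptions(precision=1,suppress=True)
p=[510,-222]
print(robot.move_linear(p+[238],speed=60,f_stop=4),robot.current_tcp_pos())
f0=robot.current_contact_force().copy() if hasattr(robot.current_contact_force(),'copy') else np.array(robot.current_contact_force())
print(f0,robot.current_t())
z=robot.current_tcp_pos()[2]; zc=None; pk=0; L=[]
while z>180:
    z-=1; robot.move_linear(p+[z],speed=12)
    f=np.array(robot.current_contact_force())-f0; L.append((round(z,1),*f.round(1)))
    if zc is None and f[2]>1.5: zc=z
    pk=max(pk,f[2])
    if f[2]>14: print('high');break
    if zc and zc-z>=19 and f[2]<min(1.2,0.4*pk): print('snap?');break
    if robot.current_t()>36: print('time');break
print(zc,pk,robot.current_t(),robot.current_tcp_pos()); 
for l in L: print(*map(float,l))
```

```text
False [ 510.3 -222.2  238.5]
[-0.4 -0.3 -1.5] 12.1
snap?
221.46843544824807 8.47938709428425 21.85 [ 512.4 -222.9  199.8]
237.5 0.6 0.6 0.3
236.5 -0.0 0.5 -1.0
235.5 0.2 0.7 -0.3
234.5 -0.6 0.2 -0.1
233.5 0.3 -0.6 0.0
232.5 0.1 0.5 -0.0
231.5 0.5 0.3 0.3
230.5 0.2 0.7 0.7
229.5 0.4 0.3 -0.6
228.5 0.5 -0.1 0.3
227.5 0.5 -0.1 0.0
226.5 1.4 0.0 -1.0
225.5 -0.1 0.3 -0.8
224.5 0.3 -0.8 -0.3
223.5 -0.1 0.2 -0.6
222.5 0.3 1.3 -0.5
221.5 0.4 0.7 2.2
220.5 0.4 1.1 4.8
219.5 1.1 1.1 6.0
218.5 1.4 0.5 7.1
217.5 0.6 0.9 7.9
216.5 -0.1 1.1 7.4
215.5 1.3 0.9 8.0
214.5 3.0 0.1 8.3
213.5 3.8 0.0 7.8
212.5 3.7 0.2 7.8
211.5 4.1 0.3 8.5
210.5 4.3 -0.6 7.3
209.5 4.6 -0.7 6.3
208.5 5.4 0.0 5.7
207.5 6.1 -0.4 5.2
206.5 6.0 -0.4 5.2
205.5 5.6 0.1 4.0
204.5 6.8 -1.1 4.8
203.5 5.6 -0.8 3.8
202.5 7.4 -0.7 3.6
201.5 6.6 -0.7 2.3
200.5 6.8 -1.5 2.5
199.5 7.7 -1.4 0.9
```

The vertical force has faded, but the sideways force (7.7 N) shows the gate is still open, so it has not snapped yet. I'll continue until the sideways force drops.

Run:
```python
from h import *
np.set_printoptions(precision=1,suppress=True)
p=[510,-222]; f0=np.array([-.4,-.3,-1.5]); z=199.5
while z>187:
    z-=1; robot.move_linear(p+[z],speed=12)
    f=np.array(robot.current_contact_force())-f0; print(round(z,1),f)
    if f[2]>9: print('high');break
    if np.hypot(f[0],f[1])<3: print('snap');break
robot.sleep(.1)
print(robot.current_t(),robot.current_tcp_pos(),robot.current_contact_force()-f0)
s=snap('scene','s4');w=snap('wrist','w4')
u,v=map(int,proj(s,[510,-222,174]))
A=cv2.resize(s['img'][v-50:v+50,u-50:u+50],(400,400),interpolation=cv2.INTER_CUBIC)
cv2.imwrite('pics/m4.png',np.hstack([A,cv2.resize(w['img'][120:320,220:420],(400,400))]))
```

```text
198.5 [ 7.8 -1.4 -0.5]
197.5 [ 9.2 -0.8 -3.4]
196.5 [ 9.1 -1.3 -4.5]
195.5 [-0.7  0.1 -0.5]
snap
22.95 [ 509.3 -221.7  194.8] [ 0.4  0.5 -0.2]
```

View pics/m4.png

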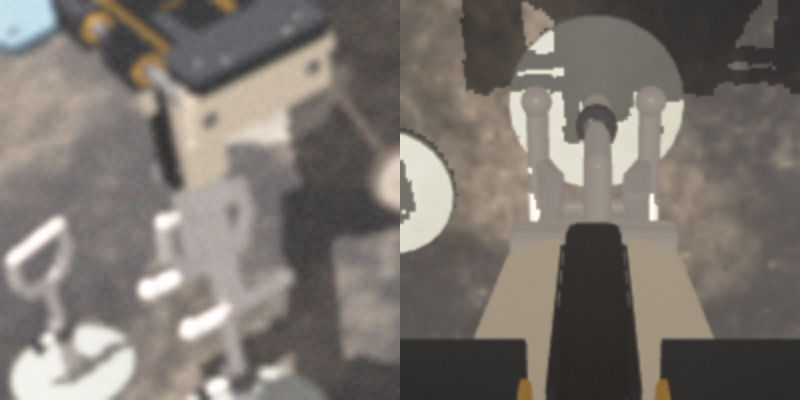

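It snapped at 26 mm of travel: the sideways force fell from 9 N to about 0, and the hanger straddles the ring. I'll lower it softly onto the bar, release and withdraw.

Run:
```python
from h import *
np.set_printoptions(precision=1,suppress=True)
x,y,z=robot.current_tcp_pos()
print(robot.move_linear([510,-222,188],speed=8,f_stop=2.0),robot.current_tcp_pos(),robot.current_contact_force())
robot.sleep(.2)
robot.move_gripper(0.4)
p=robot.current_tcp_pos()
robot.move_linear([p[0],p[1],p[2]+60],speed=60)
robot.move_linear([p[0],p[1],p[2]+120],speed=150)
robot.sleep(1)
print(robot.current_t(),robot.current_contact_force())
s=snap('scene','s5');w=snap('wrist','w5')
u,v=map(int,proj(s,[510,-222,174]))
A=cv2.resize(s['img'][v-50:v+50,u-50:u+50],(400,400),interpolation=cv2.INTER_CUBIC)
cv2.imwrite('pics/m5.png',np.hstack([A,cv2.resize(w['img'][120:320,220:420],(400,400))]))
```

```text
True [ 510.  -222.   190.2] [-0.3 -0.3  6. ]
27.225 [-0.6 -0.  -0.2]
```

View pics/m5.png

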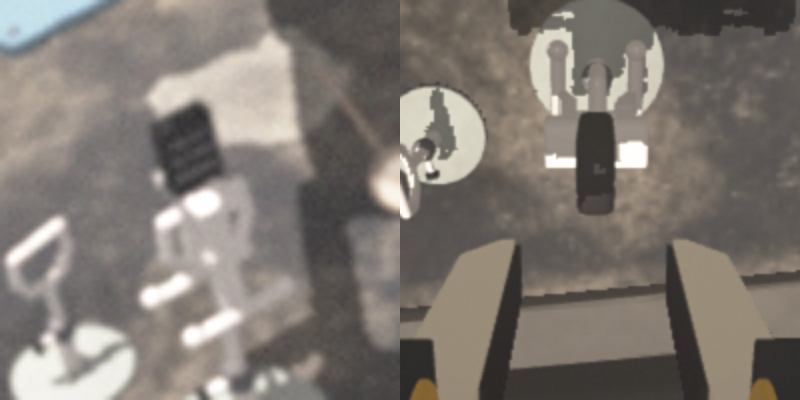

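After release the hanger hangs upright on the bar (plate at crop (187,147), leaning no more than the stand's own rod in perspective), and the gripper is clear of it.

```bash
python3 -c "
from bench import robot
print(robot.hand_in())"
```

```text
the job is handed in; nothing more can be done
None
```

The steel hanger is on the ring's top bar, hanging upright by itself: the gate snapped shut after 26 mm of travel (shown by the force drop, not seen directly), nothing else was touched, and the job was handed in at about 27 s.

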